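# Pop the tested filter cassette and stop it on the chute

### The job

Press the black release key of the leak-test stand with one fingertip so that its spring ejector pops the filter cassette out of its nest, and trap the cassette with the other finger part-way down the chute before it slides off into the reject bin. Finish while still holding: the key kept down, and the cassette at rest on the chute against the other finger. Never lift or tip the cassette, and leave everything else on the bench where it is.

Things in the scene. Friction and masses are not known exactly. Their poses are not given: they have to be found in the camera images.
- ejector: Leak-test stand, fixed. Steel base 260 x 140 x 12 mm; grey housing 117 mm high at its -x end (brass stub to 133 mm); a sloping steel chute runs down its centre line towards its own +x; the key is on a grey block on the -y side; an open reject bin 30 mm high follows past the +x end. Origin: on the bench, 60 mm towards +x of the nest; x the way the chute runs down, y across, z up.
- chute: Slippery steel chute, 40 mm wide inside, sloping down 15 degrees. Origin: on its floor in the nest, 85 mm above the bench; x down the slope, y across, z square to the floor. Walls 14 mm high beside the nest, 6 mm beyond x = 32 mm. A gate 8 mm high at x = 21 mm holds the cassette; once it drops, a sprung plunger (2.7 N, 12 mm stroke) shoots the cassette out.
- chute_end (a point): Lower end of the chute floor, on its centre line, 191 mm down the slope from the nest, 35 mm above the bench and over the edge of the bin. A freed cassette gets here in under half a second and drops off, so the trapping finger must already stand in its way when the key goes down.
- cassette: The filter cassette in the nest: square steel block 36 x 36 x 24 mm with a stub 8 mm wide and 7 mm tall on its top, about 0.22 kg. Origin: centre of its underside; z out of its top, x down the chute. It starts seated at the chute's origin.
- key (a joint): Travel of the release key, m: 0 up, 0.010 fully down (straight down). Spring: 1.5 N at the start, 5 N fully down, plus up to 2 N of gate friction. It lowers the gate, which frees the cassette at about 0.006. Let go, the key springs back and the gate rises.
- key_top (a point): Centre of the top of the black key (flat plate, 40 mm along the chute's direction, 32 mm across), 81.5 mm above the bench when up, 71.5 mm when down. It lies 66 mm beside the chute's centre line (towards the stand's -y), level with the point trap.
- trap (a point): Point on the chute floor's centre line right beside the key, 93 mm down the slope from the nest, 60.5 mm above the bench: a good place for the trapping finger. With the key fully down, a tip level with the one on the key is 11 mm above the floor here; the cassette's top edge passes at about 85 mm above the bench.
- spare_a: Spare cassette like the one in the nest (36 x 36 x 24 mm), standing on the bench on the far side of the chute from the key; not to be moved. Origin: centre of its underside.
- spare_b: Second spare cassette, same size, standing on the bench; not to be moved. Origin: centre of its underside.
- tape_roll: Roll of yellow tape lying flat, 72 mm across, 25 mm high; not to be moved. Origin: centre of its underside.
- soap_bottle: Small clear bottle with a white cap, 34 mm across, 100 mm tall, on the key side; not to be moved. Origin: centre of its underside.
- jar: Small glass jar, 52 mm across, 55 mm tall; not to be moved. Origin: centre of its underside.
- screwdriver: Screwdriver, 150 mm long, lying on the bench beyond the key; not to be moved.
- carton: Small cardboard carton, 90 x 70 x 60 mm; not to be moved. Origin: centre of its underside.
- cup: White plastic cup, 72 mm across, 85 mm tall, off to the robot's left; not to be moved. Origin: centre of its underside.
There are look-alikes about, which are no part of the job. What is shaped like the cassette but red is not meant.

How it is judged (in metres and radians):
On the way, in this order (a step that is already met when the one before it is completed fails the run):
1. a finger presses the release key (value of joint key above 0.001 m and contact force between the fingers and ejector above 0.3 N).
2. the cassette has popped out and is stopped on the chute by a finger while the key is held (x of cassette in the frame of chute between 0.03 and 0.14 m and z of cassette in the frame of chute between -0.005 and 0.006 m and linear speed of cassette below 0.02 m/s and contact force between the fingers and cassette above 0.03 N and contact force between cassette and chute above 0.2 N and value of joint key above 0.005 m and contact force between the fingers and ejector above 0.5 N), for 0.3 s.
At the end, for the whole second after the job is handed in: The key is at least 5 mm down under a finger (over 0.5 N on the stand); the cassette rests flat on the chute (within 6 mm of its floor, slower than 20 mm/s), 30 to 140 mm down from its nest, leaning on a finger (contact force above 0.03 N) (all of step 2); the arm keeps its last pose, push and grip.
It fails at once if the cassette is lifted off the chute (z of cassette in the frame of chute above 0.022 m).
It fails at once if the cassette slides off the chute (x of cassette in the frame of chute above 0.175 m).
It fails at once if the cassette is tipped (angle between cassette's own z axis and vertical above 0.75 rad).
It fails at once if something else on the bench is moved by more than 20 mm (distance of any of spare_a, spare_b, tape_roll, soap_bottle, jar, screwdriver, carton, cup from where it was at the start of the episode above 0.02 m).
It also fails if it takes over 27 s, if anything falls off the work surface, if the arm or the gripper's body presses on something with over 40 N, if the wrist force passes 120 N, or if a joint passes its speed limit or range.

### The arm

A 6-joint arm with a two-finger parallel gripper is mounted at the origin on the work surface. World frame = base frame: x ahead of the robot, y to its left, z up, the work surface at z = 0. Lengths are in mm, angles in rad, forces in N, time in s.
With the tool pointing down it reaches from about 275 to 975 mm from the base axis. Payload 8.4 kg.
Tool frame: the origin (TCP) lies on the centre line of the jaws, within the pads' length; the fingertips stand 11 mm ahead of it and the grasp point (between the pads) lies 8 mm behind it (manip.finger_overhang is the distance from the TCP to the fingertips, in mm); z points along the fingers, x is the direction in which the jaws open and shut, and the axes are right-handed (so a half turn about z gives the same grasp; the last joint's range is limited). The gripper opens to 92 mm and grips with 3 to 60 N. Pads are 20 mm wide; open, the fingers measure 128 mm over their backs; the gripper's body (75 mm by 189 mm) begins 69 mm behind the grasp point.
Start: joints at [-1.306, 0.353, 1.633, -0, 1.155, -0.002], TCP at [164.777, -602.89, 225.583] pointing down, gripper open.
Joint ranges: [-2.63, 2.63], [-0.92, 2.1], [0.06, 2.66], [-1.3, 4.44], [0, 2.69], [-3.02, 3.02]. Speed limits (rad/s): [2.22, 2.22, 2.79, 3.14, 3.14, 3.14].

### API

Orientations are given as a rotation vector (axis times angle).
In Python, from bench import manip gives the robot as it stands.
- The arm moves only by the shell command python3 -m inch 'ROWS' [OPENING] [FORCE]. ROWS is JSON, a list of rows, each a list of 2 entries, a list of its own where there are three numbers: the shift along the tool's x, y, z in units of 25 mm (1.0 is 25 mm), then the turn about the tool's z in units of 6 degrees (1.0 is 6 degrees). A call has 1 to 8 rows; each row shifts and turns the commanded pose from where the row before left it, along the tool's axes as they then stand; what a row does not reach is not made up. A row lasts 1/10 s, in which the tool goes at most 50 mm and 8.59 degrees, less where a joint would pass 70% of its speed; a pose out of reach is approached as far as the arm can. A call is refused whole if a number of a shift passes 1 or a number of a turn 1, either way. A call with a gripper value outside its range is refused whole. OPENING is the opening in per cent of the stroke, from 0 (shut) to 100 (fully open), set as the call begins (- or left out, the last holds). The fingers move at their own pace and stop on an object; FORCE is the grip in N (left out, the last holds). Time passes only in rows, so rows that do not move let the fingers close. It gives the time, the measured TCP pose, the force and the opening at its end, in the units of the state.
- manip.sense(): the state, without advancing time (a new reading comes with each control period).
- manip.read_camera(name): name is "side" or "top" or "wrist"; returns (picture, depth): 420x560x3 uint8, red, green, blue; 420x560 float32, mm along the optical axis (not along the pixel's ray), 0 where there is no reading.
- manip.camera_params(name): a dict with "intrinsics" (3x3 intrinsics, pixels), "T" (4x4, takes a point from camera to world coordinates). Camera axes: x right, y down, z forward; pixel columns grow to the right and rows downward; lengths in mm; the calibration is good to about 2 mm. A picture is of the moment at which its call begins: read the wrist's pose just before it. camera_params takes no time and is no camera call; for the wrist camera it gives the pose at the moment of the call.
- manip.finish_job(): hands the job in, once; it reports no verdict.
Trained networks look in the newest picture that a camera, given by its name, has taken for a name from the list of things; names that differ only in an ending like _2 or _b are one class to them, and where a whole thing is asked for, a point or a joint stands for the part that bears it (a point fixed in the world has none). Each returns a list of dicts, best first, with "conf" (0 to 1); they miss things now and then, are a little off and sometimes report something else, mostly with a low value. They report only what shows in the picture. A call takes as long as a camera call. They do not tell look-alikes from the thing itself.
- manip.spot_in(name, camera): "location" ([x, y, z] in mm, in the coordinates of the camera as it stood for that picture, good to about 4 mm: the middle of the surface that is visible of it).
- manip.spot_point(name, camera): "location" ([x, y, z] in mm, in the coordinates of the camera as it stood for that picture, good to about 4 mm: a listed point, or the origin of a listed thing).
The state is a dict: "t": time; "qpos": joint angles; "qvel": joint speeds; "joint_torque": joint torques, N m; "ee_pos": TCP position; "ee_rot": TCP orientation; "ft_force": force on the tool from outside, world axes, zero at the start; "moment": the same for the moment, N m; "width": finger opening in mm.
Only numpy, scipy, OpenCV 4.12 (cv2) and the standard library are available. Lean on these libraries where they do the work, as an engineer would, in place of code of your own. Each camera call takes 0.05 s, during which the arm holds its last target.

## Working session

There is one attempt and no reset: what is moved stays moved. The work goes in short steps, Python scripts to look and compute and a shell command to move; the robot and the scene stay as the last step left them, time stands still between calls to the robot, and variables do not carry over. Pictures are saved under pics/ and viewed, and the job is handed in when it is done.

```bash
mkdir -p pics; ls; cat > h.py <<'E'
import numpy as np, cv2
from bench import manip
def snap(c,fn):
    T=manip.camera_params(c); p,d=manip.read_camera(c)
    cv2.imwrite('pics/'+fn,cv2.cvtColor(p,cv2.COLOR_RGB2BGR)); return p,d,T
def w(T,l): return (np.array(T['T'])@np.r_[l,1])[:3]
E
python3 - <<'E'
from h import *
for c in('top','side'):
    p,d,T=snap(c,c+'1.png')
    for n in('key_top','trap','chute_end','cassette','chute','ejector','soap_bottle','spare_a'):
        for r in manip.spot_point(n,c)[:3]: print(c,n,round(r['conf'],2),w(T,r['location']).round(0))
s=manip.sense();print({k:np.round(v,3) for k,v in s.items()})
E
```

```text
pics
top key_top 0.54 [ 587. -181.   83.]
top trap 0.78 [ 565. -122.   64.]
top trap 0.56 [498.  81.   4.]
top chute_end 0.89 [653. -89.  37.]
top cassette 0.76 [ 452. -326.   -0.]
top cassette 0.7 [ 348. -284.    0.]
top cassette 0.62 [ 481. -147.   86.]
top chute 0.67 [ 480. -152.   86.]
top ejector 0.87 [ 542. -133.    3.]
top soap_bottle 0.5 [ 704. -221.   -4.]
top spare_a 0.78 [455. -35.   1.]
top spare_a 0.58 [594.  20.   1.]
side key_top 0.69 [ 592. -183.   86.]
side trap 0.95 [ 570. -116.   64.]
side chute_end 0.9 [655. -87.  33.]
side cassette 0.75 [ 480. -153.   85.]
side cassette 0.72 [ 351. -286.    4.]
side cassette 0.63 [ 450. -328.    1.]
side chute 0.93 [ 476. -151.   81.]
side ejector 0.79 [ 534. -130.   -4.]
side soap_bottle 0.88 [ 705. -222.   -1.]
side spare_a 0.69 [451. -32.   3.]
side spare_a 0.68 [589.  19.  -1.]
side spare_a 0.3 [465. 449.  -4.]
{'t': np.float64(0.9), 'qpos': array([-1.306,  0.353,  1.633,  0.   ,  1.155, -0.002]), 'qvel': array([ 0.   ,  0.001,  0.001, -0.001,  0.   ,  0.001]), 'joint_torque': array([-1.0000e-03, -5.9375e+01, -3.3457e+01,  7.0000e-02,  1.6000e-02,
        0.0000e+00]), 'ee_pos': array([ 164.796, -602.881,  225.588]), 'ee_rot': array([-2.497,  1.906,  0.   ]), 'ft_force': array([-1.244, -0.683, -0.554]), 'moment': array([-0.007,  0.08 , -0.007]), 'width': np.float64(91.965)}
```

View pics/top1.png

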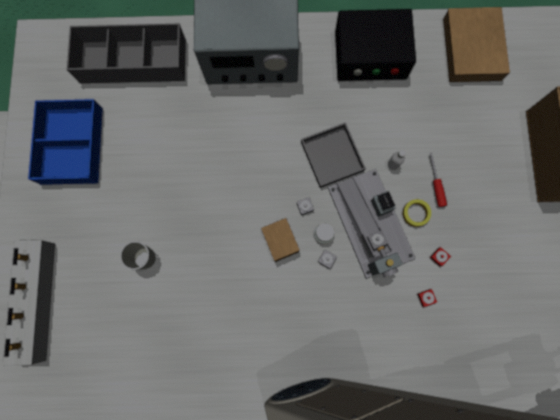

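View pics/side1.png

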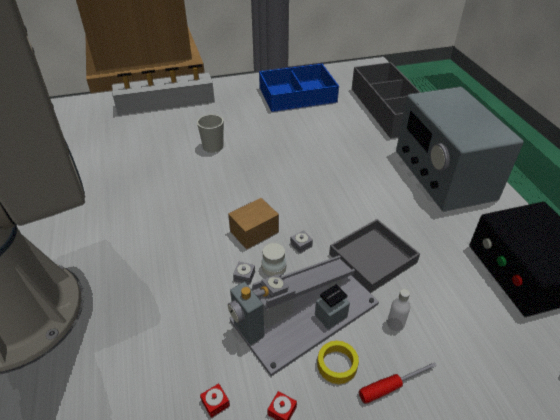

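The top view shows the stand at about px (370,220), with the nest and cassette at (377,240), the key at (383,203) and the chute running up-left to about (340,180). The red look-alikes are at (441,257) and (428,298). The side view agrees. Next I fit the stand pose.

```bash
cat >> h.py <<'E'
from scipy.optimize import least_squares
from scipy.spatial.transform import Rotation as R
L={'chute':(0,0),'trap':(89.8,0),'chute_end':(184.5,0),'ejector':(60,0),'key_top':(89.8,-66)}
def fit(obs):
    def f(v):
        c,s=np.cos(v[2]),np.sin(v[2]); o=[]
        for n,p in obs:
            a,b=L[n]; o+=[v[0]+c*a-s*b-p[0], v[1]+s*a+c*b-p[1]]
        return np.array(o)
    r=least_squares(f,[480,-150,0.34],loss='soft_l1',f_scale=4); return r.x,f(r.x).reshape(-1,2).round(1)
def goal(v,mid=-33):
    c,s=np.cos(v[2]),np.sin(v[2]); g=np.array([v[0]+c*89.8-s*mid,v[1]+s*89.8+c*mid])
    S=manip.sense(); M=R.from_rotvec(S['ee_rot']).as_matrix(); d=np.r_[g,S['ee_pos'][2]]-S['ee_pos']
    yaw=np.degrees(np.arctan2(M[1,0],M[0,0])); want=np.degrees(v[2])-90
    print('t',S['t'],'pos',S['ee_pos'].round(1),'goal',g.round(1),'tool-axes units',(M.T@d/25).round(2),'turn units',-(want-yaw)/6,'zax',M[:,2].round(3),'w',S['width'],'F',S['ft_force'].round(2))
E
python3 - <<'E'
from h import *
o=[('key_top',(587,-181)),('trap',(565,-122)),('chute_end',(653,-89)),('chute',(480,-152)),('ejector',(542,-133)),('key_top',(592,-183)),('trap',(570,-116)),('chute_end',(655,-87)),('chute',(476,-151)),('ejector',(534,-130)),('chute',(480,-153)),('chute',(481,-147))]
v,r=fit(o);print(v,np.degrees(v[2]),r);goal(v)
E
```

```text
[ 4.80921558e+02 -1.51049166e+02  3.49918051e-01] 20.048827521840686 [[ 0.9 -1.3]
 [ 0.3  1.7]
 [ 1.2  1.2]
 [ 0.9  1. ]
 [-4.7  2.5]
 [-4.1  0.7]
 [-4.7 -4.3]
 [-0.8 -0.8]
 [ 4.9 -0. ]
 [ 3.3 -0.5]
 [ 0.9  2. ]
 [-0.1 -4. ]]
t 0.9 pos [ 164.8 -602.9  225.6] goal [ 576.6 -151.3] tool-axes units [-13.08 -20.65   0.  ] turn units -0.7934269559721798 zax [ 0.  0. -1.] w 91.96528029281217 F [-1.24 -0.68 -0.55]
```

```bash
python3 -m inch '[[[-0.6,-1,0],0],[[-0.6,-1,0],0],[[-0.6,-1,0],0],[[-0.6,-1,0],0],[[-0.6,-1,0],0],[[-0.6,-1,0],0],[[-0.6,-1,0],0],[[-0.6,-1,0],0]]' 52; python3 -m inch '[[[-0.65,-1,0],0],[[-0.65,-1,0],0],[[-0.65,-1,0],0],[[-0.65,-1,0],0],[[-0.65,-1,0],0],[[-0.65,-1,0],0],[[-0.65,-1,0],0],[[-0.65,-1,0],0]]'; python3 -m inch '[[[-0.6,-1,0],0],[[-0.6,-1,0],0],[[-0.6,-1,0],0],[[-0.6,-0.6,0],0],[[-0.4,0,0],-0.8],[[0,0,0],0],[[0,0,0],0]]'; python3 - <<'E'
from h import *
goal([480.9,-151.0,0.35])
p,d,T=snap('wrist','w1.png')
for n in('key_top','trap','chute_end','cassette','chute','ejector'):
    for r in manip.spot_point(n,'wrist')[:2]: print(n,round(r['conf'],2),w(T,r['location']).round(1))
E
```

```text
t: 1.7
ee_pos: [326.8, -433.5, 225.8]
ee_rot: [2.497, -1.906, 0.001]
ft_force: [-0.5, -1.6, 0.2]
width: 47.8
t: 2.5
ee_pos: [485.5, -255.3, 225.7]
ee_rot: [-2.497, 1.906, -0.001]
ft_force: [0.0, -0.6, 0.4]
width: 47.9
t: 3.2
ee_pos: [553.0, -165.2, 225.6]
ee_rot: [2.573, -1.802, 0.0]
ft_force: [-0.0, -0.9, -0.3]
width: 47.7
t 3.2 pos [ 553.  -165.2  225.6] goal [ 576.6 -151.2] tool-axes units [-0.2  -1.08 -0.  ] turn units -0.010076813643590773 zax [ 0. -0. -1.] w 47.71836260550086 F [-0.02 -0.9  -0.26]
key_top 0.71 [ 590.3 -184.7   78.5]
trap 0.91 [ 564.9 -120.    62.1]
chute_end 0.69 [654.1 -84.9  37.3]
cassette 0.93 [ 347.9 -284.6   -0.5]
ejector 0.98 [ 536.9 -128.6    0.7]
```

View pics/w1.png

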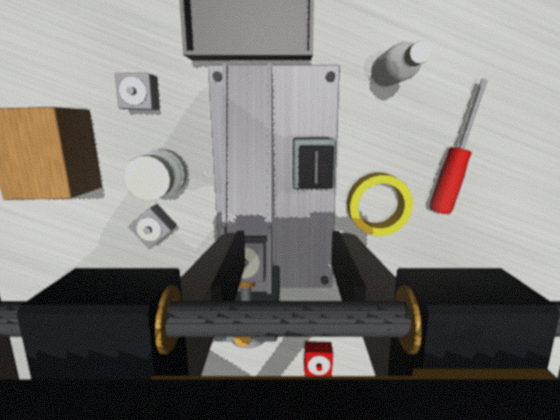

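The wrist view shows the black key at px (316,166) on its grey block. The chute runs between columns 228 and 272 with the cassette at (246,262), and the fingertips are at the lower edge, aligned with the chute. I'll refine this with depth.

```bash
python3 - <<'E'
from h import *
p,d,T=snap('wrist','w2.png')
K=np.array(T['intrinsics']);v,u=np.indices(d.shape)
P=np.stack([(u-K[0,2])/K[0,0]*d,(v-K[1,2])/K[1,1]*d,d,np.ones_like(d)],-1)@np.array(T['T']).T
Z=P[...,2]; 
m=(Z>74)&(Z<88)&(u>285)&(u<345)&(v>130)&(v<205)
S=manip.sense();M=R.from_rotvec(S['ee_rot']).as_matrix()
def rel(x): return (M.T@(x-S['ee_pos']))
Q=P[m][:,:3];t=(Q-S['ee_pos'])@M
c,sz,a=cv2.minAreaRect(t[:,:2].astype(np.float32));print('key',m.sum(),c,sz,a,np.median(Q[:,2]),Q.mean(0))
# chute cross-profiles in tool axes
for r in (100,130,166,200):
    q=P[r,215:285,:3];tt=(q-S['ee_pos'])@M
    print(r,tt[:,1].mean().round(0),[(round(float(x),0),round(float(z),0)) for x,z in zip(tt[:,0],q[:,2])][::2])
goal([480.9,-151.0,0.35])
E
```

```text
key 1490 (26.44326400756836, -27.639949798583984) (39.335609436035156, 32.06302261352539) 89.82991790771484 82.13536257130716 [ 588.37465391 -180.27399598   82.09409977]
100 -89.0 [(-78.0, 14.0), (-76.0, 13.0), (-74.0, 12.0), (-71.0, 12.0), (-62.0, 51.0), (-60.0, 51.0), (-59.0, 44.0), (-57.0, 45.0), (1.0, 386.0), (-53.0, 44.0), (-51.0, 45.0), (-49.0, 45.0), (-47.0, 45.0), (-45.0, 44.0), (-43.0, 45.0), (-41.0, 44.0), (-39.0, 45.0), (-37.0, 46.0), (-35.0, 44.0), (-33.0, 45.0), (-31.0, 46.0), (-30.0, 44.0), (-28.0, 44.0), (-26.0, 42.0), (-24.0, 44.0), (-21.0, 46.0), (-19.0, 52.0), (-17.0, 52.0), (-15.0, 47.0), (-15.0, 13.0), (-13.0, 15.0), (-11.0, 12.0), (-8.0, 12.0), (-6.0, 11.0), (-4.0, 12.0)]
130 -60.0 [(-80.0, 12.0), (-77.0, 12.0), (-75.0, 12.0), (-73.0, 11.0), (-62.0, 59.0), (-60.0, 60.0), (-59.0, 53.0), (-57.0, 53.0), (-55.0, 54.0), (-53.0, 52.0), (-51.0, 52.0), (-49.0, 52.0), (-47.0, 53.0), (-45.0, 53.0), (-43.0, 53.0), (-41.0, 53.0), (-39.0, 51.0), (-37.0, 52.0), (-35.0, 53.0), (-33.0, 53.0), (-31.0, 52.0), (-29.0, 52.0), (-28.0, 51.0), (-25.0, 53.0), (-23.0, 53.0), (-22.0, 52.0
[... 683 characters left out ...]
, 12.0), (-81.0, 13.0), (-79.0, 14.0), (-64.0, 75.0), (-62.0, 76.0), (-60.0, 75.0), (-59.0, 69.0), (-57.0, 70.0), (-55.0, 71.0), (-53.0, 71.0), (-51.0, 70.0), (-49.0, 70.0), (-47.0, 70.0), (-45.0, 70.0), (-43.0, 71.0), (-41.0, 71.0), (-39.0, 71.0), (-37.0, 69.0), (-35.0, 71.0), (-33.0, 71.0), (-31.0, 70.0), (-29.0, 71.0), (-27.0, 71.0), (-26.0, 69.0), (-24.0, 69.0), (-21.0, 71.0), (-19.0, 77.0), (-17.0, 77.0), (-16.0, 69.0), (-16.0, 13.0), (-14.0, 14.0), (-12.0, 11.0), (-9.0, 13.0), (1.0, 386.0), (-5.0, 13.0)]
t 3.6 pos [ 553.  -165.4  225.6] goal [ 576.6 -151.2] tool-axes units [-0.21 -1.08  0.  ] turn units -0.0027696703424879843 zax [ 0. -0. -1.] w 47.985618640304075 F [-0.38 -0.32 -0.09]
```

```bash
python3 -m inch '[[[-0.27,-0.6,0],0],[[0,-0.5,0.3],0],[[0,0,0.8],0],[[0,0,0.8],0],[[0,0,0.8],0],[[0,0,0.8],0],[[0,0,0.5],0],[[0,0,0.2],0]]'; python3 -m inch '[[[0,0,0.5],0],[[0,0,0.2],0],[[0,0,0],0],[[0,0,0],0],[[0,0,0],0]]'; python3 - <<'E'
from h import *
p,d,T=snap('wrist','w3.png'); snap('side','s3.png'); S=manip.sense();print(S['t'],S['ee_pos'],S['ft_force'],S['width'])
E
python3 -c "
import cv2
a=cv2.imread('pics/s3.png')[230:380,200:420];cv2.imwrite('pics/s3c.png',cv2.resize(a,None,fx=3.4,fy=3.4,interpolation=cv2.INTER_CUBIC))"
```

```text
t: 4.4
ee_pos: [576.4, -148.6, 118.8]
ee_rot: [2.575, -1.799, -0.003]
ft_force: [0.6, -0.5, 0.6]
width: 48.0
t: 4.9
ee_pos: [577.0, -149.4, 103.7]
ee_rot: [-2.574, 1.8, -0.002]
ft_force: [0.2, 0.3, 0.4]
width: 47.7
5.0 [ 576.90154609 -149.37982753  103.649487  ] [-0.15651097 -0.05953838 -0.00135007] 47.927420339054706
```

View pics/w3.png

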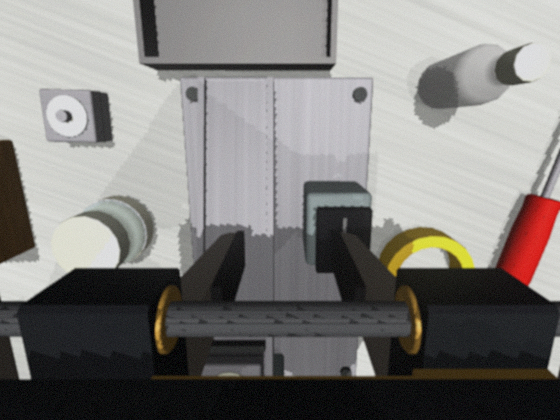

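View pics/s3c.png

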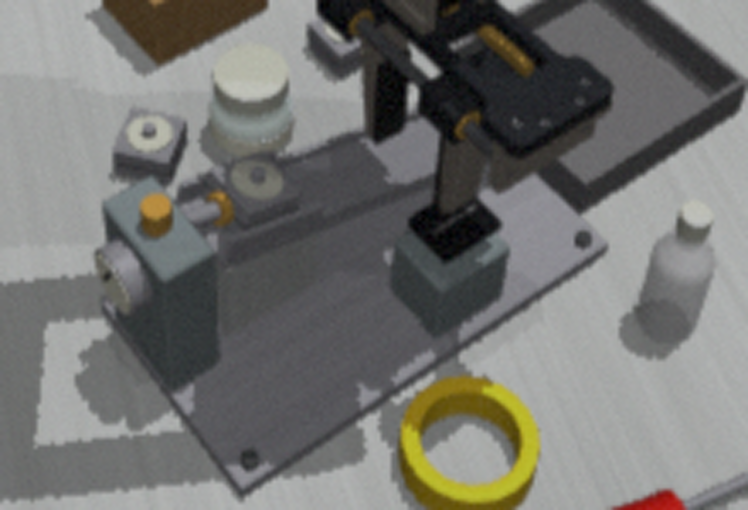

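The wrist view shows the right finger above the key (px 345,240) and the left one above the chute (228,260). The side view agrees. I'll press down to contact and check before going deeper.

```bash
python3 -m inch '[[[0,0,0.3],0],[[0,0,0.1],0],[[0,0,0.1],0],[[0,0,0],0],[[0,0,0],0]]'; python3 -c "
from h import *
S=manip.sense();print(S['ee_pos'],S['ft_force'],S['moment'])"
```

```text
t: 5.5
ee_pos: [576.5, -149.2, 90.4]
ee_rot: [2.575, -1.8, -0.0]
ft_force: [0.2, -0.2, 0.3]
width: 47.6
[ 576.50351927 -149.21198587   90.41070782] [ 0.24302873 -0.23855836  0.29428119] [-0.02797492 -0.04783904 -0.04522401]
```

```bash
python3 -m inch '[[[0,0,0.06],0],[[0,0,0],0],[[0,0,0],0]]'; python3 -c "
from h import *
S=manip.sense();print(S['ee_pos'],S['ft_force'],S['moment'])
snap('side','s4.png')
a=cv2.imread('pics/s4.png')[230:380,200:420];cv2.imwrite('pics/s4c.png',cv2.resize(a,None,fx=3.4,fy=3.4,interpolation=cv2.INTER_CUBIC))"
```

```text
t: 5.8
ee_pos: [576.7, -149.3, 89.2]
ee_rot: [-2.575, 1.8, -0.0]
ft_force: [-0.8, -0.2, 1.8]
width: 47.7
[ 576.67187538 -149.2715695    89.19475988] [-0.81660329 -0.1667645   1.83309143] [-0.04531159  0.10083597 -0.00088776]
```

View pics/s4c.png

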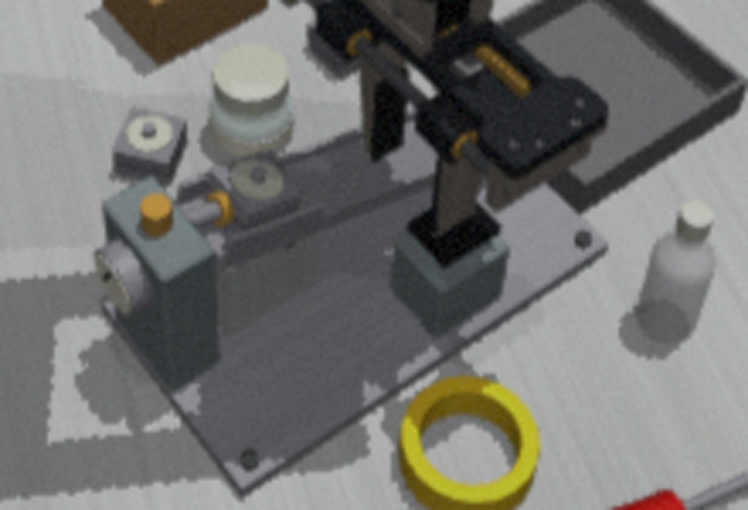

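Contact has begun at about 1.8 N, and the trapping finger stands in the chute. Pressing through.

```bash
python3 -m inch '[[[0,0,0.12],0],[[0,0,0.12],0],[[0,0,0],0],[[0,0,0],0]]'; python3 -c "
from h import *
S=manip.sense();print(S['ee_pos'],S['ft_force'],S['moment'])
snap('side','s5.png')
a=cv2.imread('pics/s5.png')[230:380,200:420];cv2.imwrite('pics/s5c.png',cv2.resize(a,None,fx=3.4,fy=3.4,interpolation=cv2.INTER_CUBIC))"
```

```text
t: 6.25
ee_pos: [576.9, -149.3, 83.0]
ee_rot: [-2.575, 1.8, -0.001]
ft_force: [0.2, 1.3, 4.3]
width: 47.5
[ 576.87552467 -149.29444642   83.02585525] [0.20645545 1.25935707 4.27893204] [ 0.02470208 -0.05104271  0.01831437]
```

View pics/s5c.png

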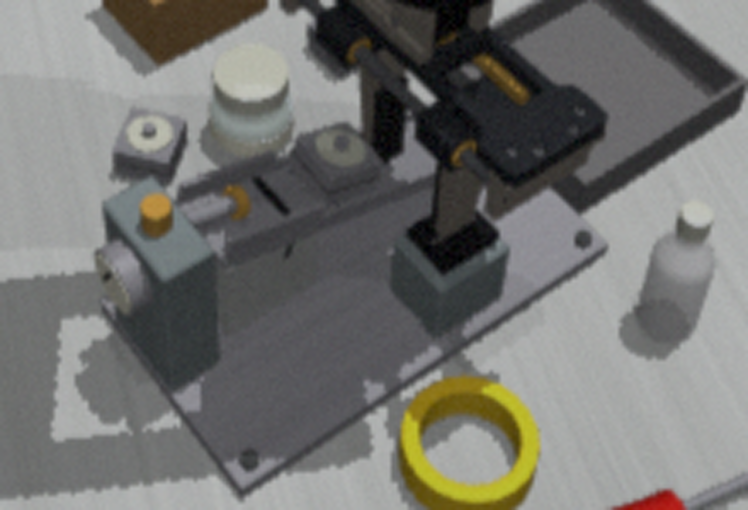

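The cassette has popped out and rests against the finger (crop px 340,155), with the gate slot open behind it. I'll add a little key margin, then check that everything is settled.

```bash
python3 -m inch '[[[0,0,0.05],0],[[0,0,0],0],[[0,0,0],0],[[0,0,0],0],[[0,0,0],0],[[0,0,0],0],[[0,0,0],0],[[0,0,0],0]]'; python3 - <<'E'
from h import *
for i in range(3):
    p,d,T=snap('side',f's6{i}.png')
    o=[(round(r['conf'],2),w(T,r['location']).round(1)) for r in manip.spot_point('cassette','side')]
    k=[(round(r['conf'],2),w(T,r['location']).round(1)) for r in manip.spot_point('key_top','side')]
    print([x for x in o if x[1][2]>40],k)
S=manip.sense();print(S['t'],S['ee_pos'],S['ft_force'],S['moment'])
a=cv2.imread('pics/s62.png')[230:380,200:420];cv2.imwrite('pics/s6c.png',cv2.resize(a,None,fx=3.4,fy=3.4,interpolation=cv2.INTER_CUBIC))
E
```

```text
t: 7.1
ee_pos: [577.0, -149.3, 82.7]
ee_rot: [-2.575, 1.8, -0.001]
ft_force: [-3.0, 1.9, 13.4]
width: 47.3
[(0.56, array([ 534.6, -133.2,   67.3]))] [(0.75, array([ 589.8, -182.8,   73.6]))]
[(0.83, array([ 535.9, -132.2,   69.5]))] [(0.65, array([ 589.5, -183.1,   74. ]))]
[(0.96, array([ 532.5, -133.1,   68.2]))] [(0.54, array([ 589.7, -181.6,   71.7]))]
7.55 [ 576.92902028 -149.26961402   82.70820245] [-2.23088063  1.99855194 13.60271858] [ 0.01002599  0.42509231 -0.03962249]
```

View pics/s6c.png

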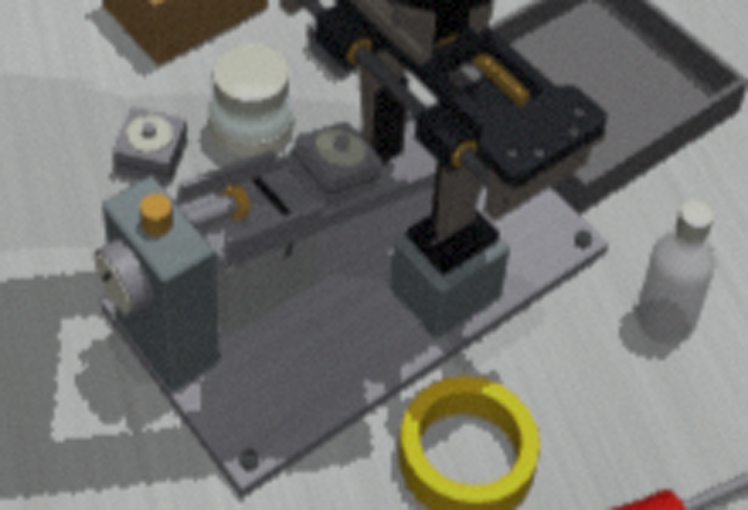

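The key is on its stop (13.6 N) and the cassette is still against the finger, unchanged across the pictures. Handing in.

```bash
python3 -c "
from bench import manip
print(manip.finish_job())"
```

```text
the job is handed in; nothing more can be done
None
```

The job is done and handed in at about 7.6 s of the 27 s limit: the key was pressed, and the cassette popped out and was caught on the chute by the other finger. The system reports no verdict, so success rests on the checks below.

I set the jaws to 48 mm and lined the fingers up across the stand, one over the key and one standing in the chute at the trap point. Then I pressed straight down.

- **Key:** it is on or close to its bottom stop. The fingertip is at about 71.7 mm and the push on the tool is 13.6 N. The network puts the key top at 72–74 mm, against 71.5 mm for fully down.
- **Cassette:** it sits about 57 mm down the chute from the nest, flat to the eye. In three pictures the reported position varied by only about 3 mm, which is within the network's noise. I did not measure the contact force between finger and cassette separately; the picture shows the cassette against the finger.
- **Other objects:** I noticed none of the objects near the stand shifting in the final side view. I did not measure their positions again.

One reading disagreed. First contact on the key showed at a tip height of about 78–79 mm, not the nominal 81.5 mm, probably because the starting spring force is small against sensor noise.

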